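# Lock and flatten the kimchi box for stacking

### The arm

A 7-joint arm with a two-finger parallel gripper is mounted at the origin on the work surface; the furniture and walls round the work are solid. World frame = base frame: x ahead of the robot, y to its left, z up, the work surface at z = 0. Lengths are in mm, angles in rad, forces in N, time in s.
With the tool pointing down it reaches from about 400 to 875 mm from the base axis. Payload 4.4 kg.
Tool frame: the origin (TCP) lies midway between the tips of the shut fingers; the grasp point (between the pads) lies 19 mm behind it (ctrl.grip_point_offset is the distance from the TCP to the grasp point, in mm); z points along the fingers, y is the line along which they close (so a half turn about z gives the same grasp; the last joint's range is limited). The gripper opens to 85 mm and grips with 20 to 120 N. Pads are 22 mm wide; open, the fingers measure 114 mm over their backs; the gripper's body (76 mm by 85 mm) begins 54 mm behind the grasp point. The pads swing forward as they close: fully open they stand 13 mm farther back than shut.
Start: joints at [1.203, 0.628, 0.038, 1.517, -0.027, 0.996, -0.02], TCP at [193.233, -620.628, 231.313] pointing down, gripper open.
Joint ranges: [-3.06, 3.06], [-0.37, 2.12], [-1.25, 1.32], [0.18, 2.47], [-1.1, 4.24], [0.23, 1.98], [-2.94, 2.94]. Speed limits (rad/s): [2.57, 2.57, 3.14, 3.14, 3.14, 3.14, 3.14].

### API

Orientations are given as [roll, pitch, yaw] about the fixed x, y, z axes, in that order (R = Rz(yaw) Ry(pitch) Rx(roll)).
In Python, from cell import ctrl, viewer, probe_bus, finish_job gives the robot as it stands (ctrl), with the cameras (viewer), the job as plain functions and the readings (probe_bus).
- The arm moves only by the shell command python3 nudge.py, which reads ROWS from standard input. ROWS is one flat JSON list of numbers that holds 1 to 12 rows one after another, with no inner brackets; each row has 7 numbers: dx, dy, dz in shares of the most that a row can go, 1 being 50 mm, then a rotation vector rx, ry, rz in parts of the range, where 1.0 means 60 degrees, then the finger opening in mm; each row shifts and turns the commanded pose from where the row before left it, along the tool's axes as they then stand; what a row does not reach is not made up. A row lasts 1/10 s, in which the tool goes at most 50 mm and 0.15 rad, less where a joint would pass 70% of its speed; a pose out of reach is approached as far as the arm can. The fingers move at their own pace and stop on an object; the grip force is fixed at half the most. Time passes only in rows, so rows that do not move let the fingers close. It prints the time, the measured TCP pose, the force, the opening and the grip force at its end. Input that does not fit is refused with a message, and nothing moves.
- probe_bus.read_state(): the state, without advancing time (a new reading comes with each control period).
- viewer.get_image(name): name is "scene" or "top" or "wrist"; returns the picture (400x640x3 uint8, blue, green, red); there is no depth.
- viewer.calibration(name): a dict with "fx", "fy", "cx", "cy" (pixels), "rvec" (rotation vector, rad) and "tvec" (3), from world to camera coordinates, as OpenCV has them; the wrist camera has in their place "hand_eye" (4x4, takes a point from camera to tool coordinates, whose origin is the TCP and whose axes are the flange's). Camera axes: x right, y down, z forward; pixel columns grow to the right and rows downward; lengths in mm; the calibration is good to about 2 mm. A picture is of the moment at which its call begins: read the wrist's pose just before it. calibration takes no time and is no camera call.
- finish_job(): hands the job in; it is judged then, once.
The state is a dict: "clock": time; "qpos": joint angles; "qd": joint speeds; "tau": joint torques, N m; "eef_pos": TCP position; "tool_rot": TCP orientation; "force": force on the tool from outside, world axes, zero at the start; "torque": the same for the moment, N m; "width": finger opening in mm; "gripper_force": force on a finger pad.
Only numpy, scipy, OpenCV 4.12 (cv2) and the standard library are available. Lean on these libraries where they do the work, as an engineer would, in place of code of your own. Each camera call takes 0.05 s, during which the arm holds its last target. There are 200 camera calls.

### The job

The big brown lidded box is filled and its lid is on, and the next box is to be stacked on top of it. With the fingertips alone, push both locking flaps on its long sides down until they lie fully home against the sides of the box, and fold the carrying bail on the lid down flat. Push lightly, lift nothing, leave the box where it stands and do not disturb the things around it.

Things in the scene. Friction and masses are not known exactly. Their poses are not given: they have to be found in the camera images.
- box: Brown plastic kimchi box, lid seated and fixed to it, 348 x 238 mm, lid top 176 mm up, 3 kg, standing loose, friction 0.6. Origin: centre of its underside; x along its long side, away from the robot within 0.45 rad, y to the left, z up. Lid edges at x = +-170, y = +109 and -112 mm; the wall below stands 19 mm farther in.
- box_flap_far (a joint): Hinge angle of the LEFT locking flap: 0 = hanging straight down, fully shut; 1.57 = sticking out level, up to 1.92. It starts between 1.0 and 1.85. Hinge line along the box's x at y = +112, z = 174 mm in the box frame; shut, its outer face is at y = +115.5 mm. Damped friction hinge, no spring: stays where left; 1 N at the free edge moves it slowly, 3 N at 1 rad/s.
- box_flap_near (a joint): Hinge angle of the RIGHT locking flap, the mirror image: 0 = hanging straight down, fully shut; 1.57 = sticking out level, up to 1.92. It starts between 1.0 and 1.85. Hinge line at y = -115, z = 174 mm in the box frame; shut, its outer face is at y = -119 mm. Same damped friction hinge.
- box_bail (a joint): Hinge angle of the carrying bail, a brown U-shaped handle at the lid's far end: 0 = flat on the lid, pointing to the robot; 1.57 = upright; at most 1.75, leaning away from the robot. It starts between 1.0 and 1.7. Axis along the box's y at x = +128, z = 182 mm in the box frame. Damped friction hinge, no spring: stays where left; 0.5 N at the bar moves it slowly, 1.5 N at 1 rad/s.
- left_flap_edge (a point): Middle of the left flap's free edge. The flap is a stiff plate 3 mm thick, 35 mm from hinge to free edge, from x = -105 to +85 mm in the box frame; shut, this edge is 140 mm above the table.
- right_flap_edge (a point): Middle of the right flap's free edge. Same plate: 3 mm thick, 35 mm from hinge to free edge, from x = -105 to +85 mm in the box frame; shut, this edge is 140 mm above the table.
- bail_bar (a point): Middle of the bail's crossbar, 55 mm from its hinge axis. The bar runs along the box's y from -40 to +85 mm, is 14 mm wide (along the bail) and 12 mm thick; lying flat it is at x = +73 mm with its top 188 mm above the table.
- chilli_jar: Jar with a red cap, 59 mm across, 86 mm tall, standing loose to the right of the box. Origin: centre of its underside. To be left alone.
- label_roll: Roll of labels, 84 mm across, 46 mm high, lying loose to the left of the box. Origin: centre of its underside. To be left alone.
- garlic: Garlic bulb, 60 mm across, 58 mm tall, loose to the right of the box, nearer the robot than the jar. Origin: centre of its underside. To be left alone.

How it is judged (in metres and radians):
At the end, for the whole second after the job is handed in: Both flaps within 0.12 rad of hanging straight down (free edge within about 4 mm of home), the bail within 0.12 rad of flat, and the box standing level on the table within 30 mm of where it was (value of joint each of box_flap_far, box_flap_near, box_bail below 0.12 rad and distance of box from where it was at the start of the episode below 0.03 m and height (world z) of box below 0.01 m and angle between box's own z axis and vertical below 0.05 rad); the robot touches nothing.
It fails at once if the box is lifted or tipped (height (world z) of box above 0.015 m or angle between box's own z axis and vertical above 0.1 rad).
It fails at once if the box is shoved more than 30 mm (distance of box from where it was at the start of the episode above 0.03 m).
It fails at once if the fingers press or grip the box, its flaps or its bail with more than 60 N in all (contact force between the fingers and box above 60 N).
It fails at once if a thing standing around the box is moved more than 20 mm (distance of any of chilli_jar, label_roll, garlic from where it was at the start of the episode above 0.02 m).
It also fails if it takes over 58 s, if anything falls off the work surface, if the arm or the gripper's body presses on something with over 40 N, if the wrist force passes 120 N, or if a joint passes its speed limit or range.

## Working session

There is one attempt and no reset: what is moved stays moved. The work goes in short steps, Python scripts to look and compute and a shell command to move; the robot and the scene stay as the last step left them, time stands still between calls to the robot, and variables do not carry over. Pictures are saved under pics/ and viewed, at most 10 in all, crops included, and the job is handed in when it is done.

```bash
ls; mkdir -p pics; python3 - <<'E'
from cell import ctrl, viewer, probe_bus, finish_job
import cv2,numpy as np
s=probe_bus.read_state();print(s['clock'],s['eef_pos'],s['tool_rot'],s['width'])
for n in("scene","top"):
    cv2.imwrite(f"pics/{n}0.png",viewer.get_image(n))
    c=viewer.calibration(n);R=cv2.Rodrigues(np.array(c['rvec'],float))[0];print(n,c['fx'],c['cx'],c['cy'],(-R.T@np.array(c['tvec']).ravel()).round(),R.round(2).tolist())
E
```

```text
cell.py
nudge.py
pics
0.0 [ 193.02834995 -620.00120697  230.37776699] [-3.13964547e+00  4.84947923e-05  3.01820720e-01] 85.55304507644246
scene 453.180038476314 318.7156566420752 204.56946795150895 [1327.   43.  856.] [[0.02, 1.0, -0.01], [0.66, -0.02, -0.75], [-0.75, 0.0, -0.66]]
top 468.373693586534 317.54240518255335 204.02864245964662 [  52. -136. 1056.] [[0.34, -0.94, -0.01], [-0.83, -0.3, -0.47], [0.44, 0.16, -0.89]]
```

View pics/scene0.png

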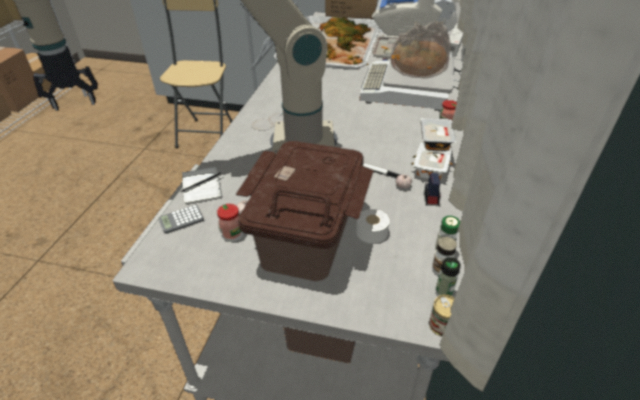

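View pics/top0.png

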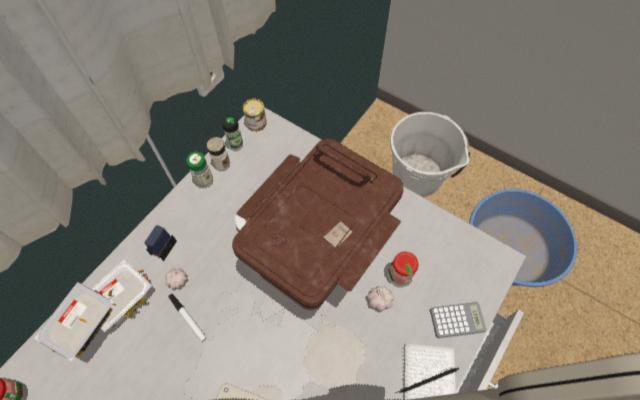

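The scene view shows the box with the jar at (230,222) and the roll at (373,225). The top view shows the lid with corners near (320,142), (402,190), (315,305) and (235,243), flaps at (270,185) and (370,255), the bail at (345,165), the jar at (404,265) and the garlic at (380,298). I'll enlarge both for exact edges.

```bash
python3 - <<'E'
import cv2,numpy as np
a=cv2.imread('pics/top0.png')[130:315,225:430];b=cv2.imread('pics/scene0.png')[135:285,220:400]
f=lambda x,k:cv2.convertScaleAbs(cv2.resize(x,None,fx=k,fy=k,interpolation=cv2.INTER_CUBIC),alpha=1.8)
a=f(a,3);b=f(b,4)
for im,x0,y0,k in((a,225,130,3),(b,220,135,4)):
    for i in range(0,im.shape[1],20*k): cv2.putText(im,str(x0+i//k),(i,10),0,.35,(0,255,255),1); cv2.line(im,(i,0),(i,im.shape[0]),(0,120,120),1)
    for i in range(0,im.shape[0],20*k): cv2.putText(im,str(y0+i//k),(0,i+10),0,.35,(0,255,255),1); cv2.line(im,(0,i),(im.shape[1],i),(0,120,120),1)
cv2.imwrite('pics/topc.png',a);cv2.imwrite('pics/scenec.png',b)
E
```

```text
(no output)
```

View pics/topc.png

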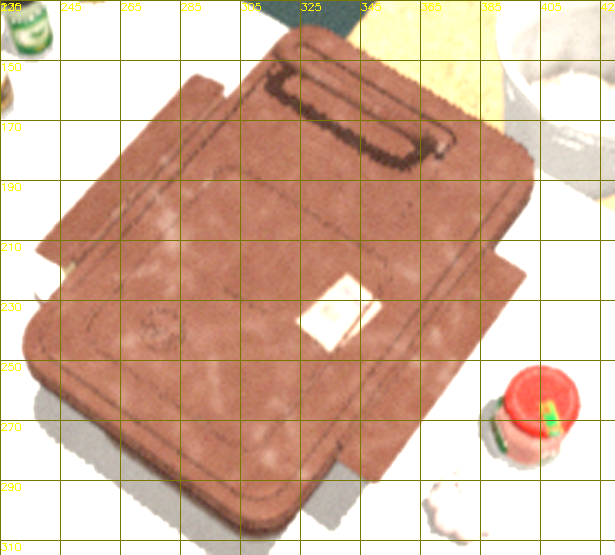

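View pics/scenec.png

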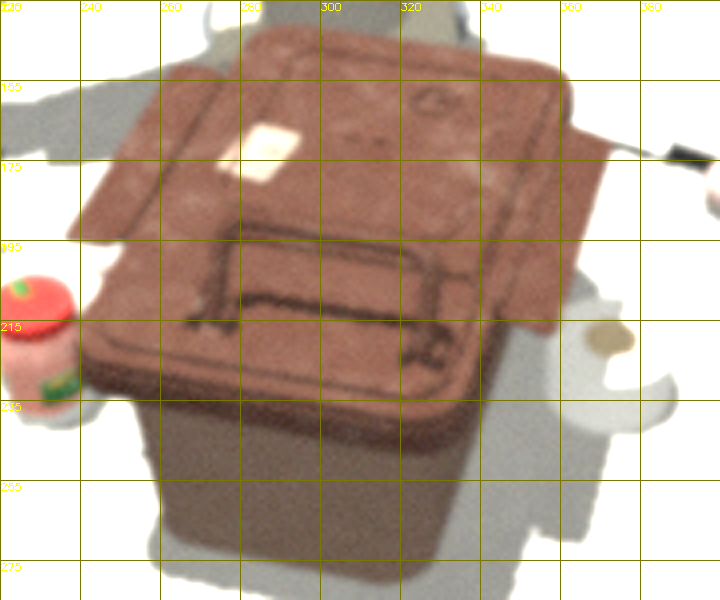

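The enlarged views give the flap free-edge corners.

| Flap | Corner | Top view | Scene view |
|---|---|---|---|
| Left | far | (291.7,155) | (357.5,218) |
| Left | near | (237.3,212.7) | (373,172.5) |
| Right | far | (400,221) | (237,194) |
| Right | near | (350.7,290.7) | (264,151.5) |

The bail bar in the scene view runs from about (280,192) to (327,199). I'll triangulate these.

```bash
cat > h.py <<'E'
from cell import ctrl, viewer, probe_bus, finish_job
import cv2,numpy as np
C={}
for n in("scene","top"):
    c=viewer.calibration(n);K=np.array([[c['fx'],0,c['cx']],[0,c['fy'],c['cy']],[0,0,1]]);R=cv2.Rodrigues(np.array(c['rvec'],float))[0];t=np.array(c['tvec'],float).reshape(3,1);C[n]=(K,R,t)
def P(n): K,R,t=C[n];return K@np.hstack([R,t])
def tri(a,b): X=cv2.triangulatePoints(P("top"),P("scene"),np.array(a,float).reshape(2,1),np.array(b,float).reshape(2,1));return (X[:3]/X[3]).ravel()
def ray(n,p,z):
    K,R,t=C[n];d=R.T@np.linalg.inv(K)@np.array([*p,1.]);o=(-R.T@t).ravel();return o+d*(z-o[2])/d[2]
def proj(n,X): x=P(n)@np.append(X,1);return x[:2]/x[2]
E
python3 - <<'E'
from h import *
T={'LF':((291.7,155),(357.5,218.3)),'LN':((237.3,212.7),(373.3,172.5)),'RF':((400,221),(237,194.3)),'RN':((350.7,290.7),(262,151.5))}
Q={k:tri(*v) for k,v in T.items()}
for k in Q: print(k,Q[k].round(1),proj("top",Q[k]).round(1),proj("scene",Q[k]).round(1),T[k])
for s in'LR': d=Q[s+'F']-Q[s+'N'];print(np.linalg.norm(d),np.arctan2(d[1],d[0]))
print("width",np.linalg.norm(Q['LF'][:2]-Q['RF'][:2]))
# lid edges z=176
print("lid far edge",ray("top",(336,141),176).round(),ray("top",(399,179),176).round())
print("lid left edge",ray("top",(298,158),175).round(),ray("top",(242,226),175).round())
print("bail sc z=235",ray("scene",(279,192),236).round(),ray("scene",(326,199.5),236).round())
for nm,p,z in(("jar",(404,263),86),("garlic",(380,298),29)): print(nm,ray("top",p,z).round())
print("roll",ray("scene",(373,219),46).round(), "jar",ray("scene",(229,211),86).round())
E
```

```text
LF [588.1 129.7 167.7] [290.5 154.6] [356.2 218.6] ((291.7, 155), (357.5, 218.3))
LN [414.5 185.3 163.2] [236.8 212.5] [372.8 172.7] ((237.3, 212.7), (373.3, 172.5))
RF [ 505.1 -146.3  175.9] [399.3 220.9] [236.3 194.3] ((400, 221), (237, 194.3))
RN [329.  -98.5 175.6] [351.3 290.8] [262.5 151.4] ((350.7, 290.7), (262, 151.5))
182.349270760657 -0.31018598178215623
182.39788769077646 -0.2650934691790506
width 288.1669189810625
lid far edge [652.  43. 176.] [ 603. -119.  176.]
lid left edge [581. 108. 175.] [385. 158. 175.]
bail sc z=235 [573. -38. 236.] [600.  62. 236.]
jar [ 456. -184.   86.]
garlic [ 381. -158.   29.]
roll [460. 189.  46.] jar [ 463. -182.   86.]
```

Measurements agree:

- **Box pose:** origin about (469, 16), yaw about -0.285. The far lid edge gives (630, -31), where (632, -31) is expected.
- **Flaps:** left about 1.3 rad, right about 1.6 rad.
- **Bail:** about 1.3 rad.

Next I'll shut the fingers, align with the box and go above the right flap.

Units first: shifts go in shares of 50 mm and turns go in shares of 60 degrees. So 0.146 rad / 1.0472 = 0.1394.

```bash
echo '[0, 0, 0, 0, 0, 0.1394, 0, 0, 0, 0, 0, 0, 0.1394, 0, 0, 0, 0, 0, 0, 0.1394, 0, 0, 0, 0, 0, 0, 0.1394, 0, 0, 0, 0, 0, 0, 0, 0]' | python3 nudge.py; echo '[0.18, -0.9, 0, 0, 0, 0, 0, 0.18, -0.9, 0, 0, 0, 0, 0, 0.18, -0.9, 0, 0, 0, 0, 0, 0.18, -0.9, 0, 0, 0, 0, 0, 0.18, -0.9, 0, 0, 0, 0, 0, 0.18, -0.9, 0, 0, 0, 0, 0, 0.18, -0.9, 0, 0, 0, 0, 0, 0.18, -0.9, 0, 0, 0, 0, 0, 0.18, -0.9, 0, 0, 0, 0, 0, 0.18, -0.9, 0, 0, 0, 0, 0, 0.18, -0.9, 0, 0, 0, 0, 0, 0, 0, 0, 0, 0, 0, 0]' | python3 nudge.py
```

```text
clock: 0.6
eef_pos: [193.3, -620.3, 230.8]
tool_rot: [-3.141, 0.001, -0.283]
force: [-0.8, -0.4, -0.3]
width: 12.5
gripper_force: 0.0
clock: 1.8
eef_pos: [429.4, -166.0, 231.2]
tool_rot: [-3.138, -0.001, -0.267]
force: [-0.8, -0.1, -0.9]
width: 0.3
gripper_force: 0.0
```

Scaled: -20 mm is -0.4, -19 mm is -0.38.

```bash
echo '[0, -0.4, 0, 0, 0, 0, 0, 0, -0.38, 0, 0, 0, 0, 0, 0, 0, 0.3, 0, 0, 0, 0, 0, 0, 0.3, 0, 0, 0, 0, 0, 0, 0.22, 0, 0, 0, 0, 0, 0, 0, 0, 0, 0, 0]' | python3 nudge.py; python3 - <<'E'
from h import *
s=probe_bus.read_state();print(s['eef_pos'],s['tool_rot'])
a=viewer.get_image("top")[130:315,225:430];b=viewer.get_image("scene")[135:235,220:400]
f=lambda x,k:cv2.convertScaleAbs(cv2.resize(x,None,fx=k,fy=k,interpolation=cv2.INTER_CUBIC),alpha=1.8)
a=f(a,2);b=f(b,2)
o=np.zeros((370,780,3),np.uint8);o[:a.shape[0],:a.shape[1]]=a;o[:b.shape[0],415:415+b.shape[1]]=b
cv2.imwrite('pics/c1.png',o)
E
```

```text
clock: 2.4
eef_pos: [435.9, -135.4, 189.1]
tool_rot: [3.141, 0.003, -0.281]
force: [-0.2, 0.0, 0.7]
width: -0.4
gripper_force: 0.0
[ 435.88985948 -135.39622077  189.11083526] [ 3.14134502e+00  3.02448767e-03 -2.80896510e-01]
```

View pics/c1.png

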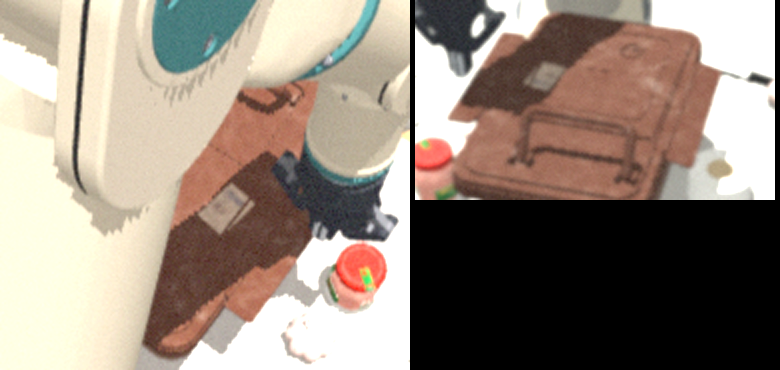

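The shut fingers are over the outer part of the right flap, with the tip at scene pixel (443,170). They overlap it only slightly, so I'll move in 9 mm and press down.

Scaled: -9 mm is -0.18, 4 mm is 0.08.

```bash
echo '[0, -0.18, 0, 0, 0, 0, 0, 0, 0, 0.08, 0, 0, 0, 0, 0, 0, 0.08, 0, 0, 0, 0, 0, 0, 0.08, 0, 0, 0, 0, 0, 0, 0.08, 0, 0, 0, 0, 0, 0, 0.08, 0, 0, 0, 0, 0, 0, 0.08, 0, 0, 0, 0]' | python3 nudge.py;  echo '[0, 0, 0.08, 0, 0, 0, 0, 0, 0, 0.08, 0, 0, 0, 0, 0, 0, 0.08, 0, 0, 0, 0, 0, 0, 0.08, 0, 0, 0, 0, 0, 0, 0.08, 0, 0, 0, 0, 0, 0, 0.08, 0, 0, 0, 0, 0, 0, 0, 0, 0, 0, 0]' | python3 nudge.py
```

```text
clock: 3.2
eef_pos: [439.8, -126.5, 166.2]
tool_rot: [-3.141, -0.0, -0.282]
force: [-0.0, 1.4, 3.8]
width: -0.1
gripper_force: 1.7
clock: 3.9
eef_pos: [439.1, -126.7, 141.6]
tool_rot: [3.141, 0.001, -0.282]
force: [0.3, 0.6, 0.1]
width: -0.3
gripper_force: 0.1
```

Scaled: -2 mm is -0.04.

```bash
echo '[0, -0.04, 0, 0, 0, 0, 0, 0, -0.04, 0, 0, 0, 0, 0, 0, -0.04, 0, 0, 0, 0, 0, 0, -0.04, 0, 0, 0, 0, 0, 0, 0, 0, 0, 0, 0, 0]' | python3 nudge.py;  echo '[0, -0.04, 0, 0, 0, 0, 0, 0, -0.04, 0, 0, 0, 0, 0, 0, 0, 0, 0, 0, 0, 0]' | python3 nudge.py
```

```text
clock: 4.4
eef_pos: [441.8, -118.7, 142.3]
tool_rot: [-3.141, 0.0, -0.282]
force: [0.0, -1.7, -0.7]
width: 0.0
gripper_force: 0.8
clock: 4.7
eef_pos: [442.8, -114.8, 142.2]
tool_rot: [-3.141, 0.0, -0.282]
force: [-0.3, -1.5, -1.3]
width: 0.3
gripper_force: 1.0
```

Still only hinge friction, no stop yet. I'll keep going in small steps.

Scaled: -1.5 mm is -0.03.

```bash
for i in 1 ; do echo '[0, -0.03, 0, 0, 0, 0, 0, 0, -0.03, 0, 0, 0, 0, 0, 0, 0, 0, 0, 0, 0, 0]' | python3 nudge.py;echo '[0, -0.02, 0, 0, 0, 0, 0, 0, -0.02, 0, 0, 0, 0, 0, 0, 0, 0, 0, 0, 0, 0]' | python3 nudge.py; done | grep -E "eef|force"
```

```text
eef_pos: [443.2, -113.7, 142.3]
force: [-1.5, -6.5, -2.7]
gripper_force: 3.8
eef_pos: [443.3, -113.4, 142.5]
force: [-3.9, -11.4, 0.3]
gripper_force: 6.0
```

The stop is felt: about 12 N with no further motion, within 2 mm of the predicted position. I'll back off, lift and cross over to the left flap.

Scaled: -30 mm is -0.6, -25 mm is -0.5.

```bash
echo '[0, 0.2, 0, 0, 0, 0, 0, 0, 0.24, 0, 0, 0, 0, 0, 0, 0, -0.6, 0, 0, 0, 0, 0, 0, -0.6, 0, 0, 0, 0, 0, 0, -0.5, 0, 0, 0, 0, 0, 0, 0, 0, 0, 0, 0]' | python3 nudge.py; echo '[0, -0.8, 0, 0, 0, 0, 0, 0, -0.8, 0, 0, 0, 0, 0, 0, -0.8, 0, 0, 0, 0, 0, 0, -0.8, 0, 0, 0, 0, 0, 0, -0.8, 0, 0, 0, 0, 0, 0, -0.8, 0, 0, 0, 0, 0, 0, -0.8, 0, 0, 0, 0, 0, 0, -0.4, 0, 0, 0, 0, 0, 0, 0, 0, 0, 0, 0, 0]' | python3 nudge.py; python3 - <<'E'
from h import *
s=probe_bus.read_state();p=s['eef_pos'][:2]-np.array([469,16]);c,d=np.cos(-.283),np.sin(-.283);print(p@[c,d],p@[-d,c])
a=viewer.get_image("top")[130:315,225:430];b=viewer.get_image("scene")[135:235,220:400]
f=lambda x,k:cv2.convertScaleAbs(cv2.resize(x,None,fx=k,fy=k,interpolation=cv2.INTER_CUBIC),alpha=1.8)
a=f(a,2);b=f(b,2)
o=np.zeros((370,780,3),np.uint8);o[:a.shape[0],:a.shape[1]]=a;o[:b.shape[0],415:415+b.shape[1]]=b
cv2.imwrite('pics/c2.png',o)
E
```

```text
clock: 5.9
eef_pos: [440.5, -131.9, 230.4]
tool_rot: [-3.14, -0.007, -0.282]
force: [0.8, 0.3, -0.5]
width: 0.4
gripper_force: 0.0
clock: 6.8
eef_pos: [521.6, 161.1, 226.3]
tool_rot: [-3.139, 0.001, -0.276]
force: [-1.1, -0.6, -0.5]
width: -0.1
gripper_force: 0.0
9.991904365925585 153.96663972312294
```

View pics/c2.png

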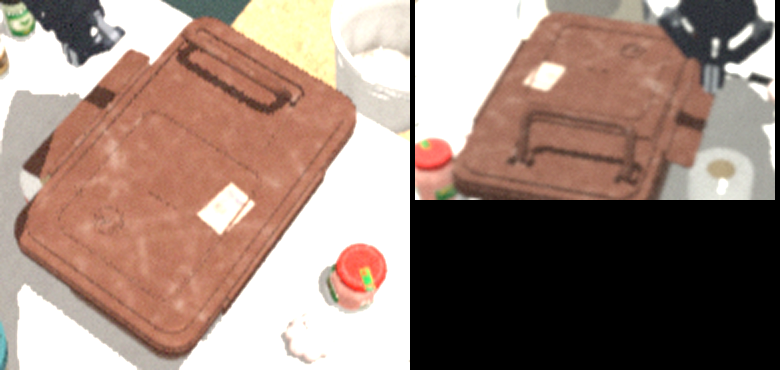

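The right flap is shut: nothing protrudes on the right side of the top view. The fingers are beside the left flap (tip at scene crop (712,80)), so I'll move in 14 mm and press down.

Scaled: 12 mm is 0.24, 10 mm is 0.2.

```bash
echo '[0, 0.14, 0, 0, 0, 0, 0, 0, 0.14, 0, 0, 0, 0, 0, 0, 0, 0.24, 0, 0, 0, 0, 0, 0, 0.24, 0, 0, 0, 0, 0, 0, 0.2, 0, 0, 0, 0, 0, 0, 0.08, 0, 0, 0, 0, 0, 0, 0.08, 0, 0, 0, 0, 0, 0, 0.08, 0, 0, 0, 0, 0, 0, 0.08, 0, 0, 0, 0]' | python3 nudge.py;  echo '[0, 0, 0.08, 0, 0, 0, 0, 0, 0, 0.08, 0, 0, 0, 0, 0, 0, 0.08, 0, 0, 0, 0, 0, 0, 0.08, 0, 0, 0, 0, 0, 0, 0.08, 0, 0, 0, 0, 0, 0, 0.08, 0, 0, 0, 0, 0, 0, 0.08, 0, 0, 0, 0, 0, 0, 0.08, 0, 0, 0, 0, 0, 0, 0.06, 0, 0, 0, 0, 0, 0, 0, 0, 0, 0, 0]' | python3 nudge.py
```

```text
clock: 7.8
eef_pos: [518.0, 143.4, 177.2]
tool_rot: [-3.141, -0.0, -0.282]
force: [-0.2, -0.2, -0.1]
width: -0.3
gripper_force: 0.0
clock: 8.8
eef_pos: [517.4, 143.0, 141.6]
tool_rot: [3.141, 0.001, -0.282]
force: [0.7, 1.5, -0.7]
width: -0.1
gripper_force: 0.7
```

Scaled: 2 mm is 0.04.

```bash
(echo '[0, 0.04, 0, 0, 0, 0, 0, 0, 0.04, 0, 0, 0, 0, 0, 0, 0, 0, 0, 0, 0, 0]' | python3 nudge.py;  echo '[0, 0.04, 0, 0, 0, 0, 0, 0, 0.04, 0, 0, 0, 0, 0, 0, 0, 0, 0, 0, 0, 0]' | python3 nudge.py)| grep -E "eef|force"
```

```text
eef_pos: [516.2, 139.2, 142.1]
force: [0.4, 1.6, -1.2]
gripper_force: 1.1
eef_pos: [515.8, 137.7, 142.5]
force: [1.0, 7.6, -3.2]
gripper_force: 4.0
```

Scaled: 1 mm is 0.02, 0.5 mm is 0.01.

```bash
echo '[0, 0.02, 0, 0, 0, 0, 0, 0, 0.01, 0, 0, 0, 0, 0, 0, 0, 0, 0, 0, 0, 0]' | python3 nudge.py| grep -E "eef|force"; echo '[0, -0.2, 0, 0, 0, 0, 0, 0, -0.24, 0, 0, 0, 0, 0, 0, 0, -0.6, 0, 0, 0, 0, 0, 0, -0.8, 0, 0, 0, 0, 0, 0, -0.8, 0, 0, 0, 0, 0, 0, 0, 0, 0, 0, 0]' | python3 nudge.py; python3 - <<'E'
from h import *
s=probe_bus.read_state();p=s['eef_pos'][:2]-np.array([469,16]);c,d=np.cos(-.283),np.sin(-.283);print(p@[c,d],p@[-d,c])
E
```

```text
eef_pos: [515.7, 137.5, 142.7]
force: [1.0, 10.4, -2.4]
gripper_force: 5.0
clock: 10.3
eef_pos: [524.7, 155.6, 257.5]
tool_rot: [-3.137, -0.009, -0.283]
force: [0.8, -0.8, 0.2]
width: -0.2
gripper_force: 0.0
14.504728630420487 149.60709528444502
```

Both flaps have met their stops. Now the bail: I'll go behind it, at box x of about 175 and y of about 22, passing clear of it on the left.

Scaled: 40 mm is 0.8, 32 mm is 0.64.

```bash
echo '[0.8, 0, 0, 0, 0, 0, 0, 0.8, 0, 0, 0, 0, 0, 0, 0.8, 0, 0, 0, 0, 0, 0, 0.8, 0, 0, 0, 0, 0, 0, 0, 0.64, 0, 0, 0, 0, 0, 0, 0.64, 0, 0, 0, 0, 0, 0, 0.64, 0, 0, 0, 0, 0, 0, 0.64, 0, 0, 0, 0, 0, 0, 0, 0.3, 0, 0, 0, 0, 0, 0, 0.3, 0, 0, 0, 0, 0, 0, 0.2, 0, 0, 0, 0, 0, 0, 0, 0, 0, 0, 0]' | python3 nudge.py; python3 - <<'E'
from h import *
s=probe_bus.read_state();p=s['eef_pos'][:2]-np.array([469,16]);c,d=np.cos(-.283),np.sin(-.283);print(p@[c,d],p@[-d,c])
a=viewer.get_image("top")[130:315,225:430];b=viewer.get_image("scene")[85:235,200:400]
f=lambda x,k:cv2.convertScaleAbs(cv2.resize(x,None,fx=k,fy=k,interpolation=cv2.INTER_CUBIC),alpha=1.8)
a=f(a,1.8);b=f(b,2)
o=np.zeros((370,780,3),np.uint8);o[:a.shape[0],:a.shape[1]]=a;o[:b.shape[0],375:375+b.shape[1]]=b
cv2.imwrite('pics/c3.png',o)
E
```

```text
clock: 11.5
eef_pos: [638.0, -12.2, 210.2]
tool_rot: [3.14, 0.004, -0.282]
force: [0.3, 0.1, -0.2]
width: 0.1
gripper_force: 0.0
170.11546149855195 20.08201685213474
```

View pics/c3.png

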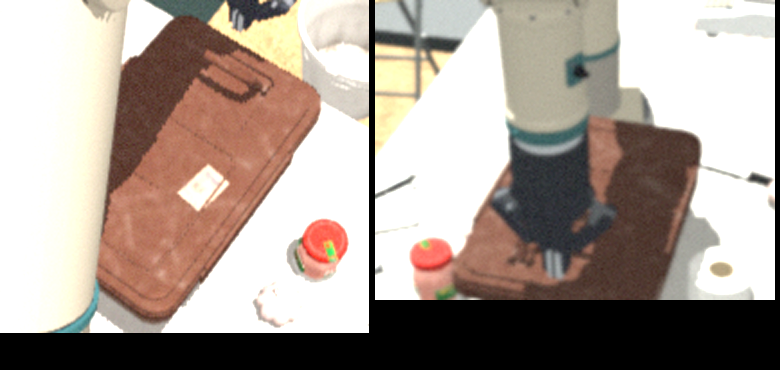

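The fingers stand behind the bail, with the tip at scene crop (553,270), and both flaps look down. I'll sweep toward the robot.

Scaled: -10 mm is -0.2, -5 mm is -0.1.

```bash
(echo '[-0.2, 0, 0, 0, 0, 0, 0, -0.2, 0, 0, 0, 0, 0, 0, -0.1, 0, 0, 0, 0, 0, 0, -0.1, 0, 0, 0, 0, 0, 0, -0.1, 0, 0, 0, 0, 0, 0, -0.1, 0, 0, 0, 0, 0, 0, -0.1, 0, 0, 0, 0, 0, 0, -0.1, 0, 0, 0, 0, 0, 0]' | python3 nudge.py; echo '[-0.1, 0, 0, 0, 0, 0, 0, -0.1, 0, 0, 0, 0, 0, 0, -0.1, 0, 0, 0, 0, 0, 0, -0.1, 0, 0, 0, 0, 0, 0, -0.1, 0, 0, 0, 0, 0, 0, -0.1, 0, 0, 0, 0, 0, 0, -0.1, 0, 0, 0, 0, 0, 0, 0, 0, 0, 0, 0, 0, 0]' | python3 nudge.py)| grep -E "eef|^force"
```

```text
eef_pos: [590.9, 1.7, 212.3]
force: [0.6, 0.4, -0.3]
eef_pos: [560.7, 10.8, 212.9]
force: [9.7, -2.7, -7.1]
```

Force rose to about 10 N. I'll back off slightly, lift and look.

```bash
echo '[0.12, 0, 0, 0, 0, 0, 0, 0, 0, -0.4, 0, 0, 0, 0, 0, 0, -0.4, 0, 0, 0, 0, 0, 0, 0, 0, 0, 0, 0]' | python3 nudge.py| grep -E "eef|^force"; python3 - <<'E'
from h import *
s=probe_bus.read_state()
a=viewer.get_image("top")[130:315,225:430];b=viewer.get_image("scene")[85:285,200:400]
cv2.imwrite('pics/w.png',viewer.get_image("wrist"))
f=lambda x,k:cv2.convertScaleAbs(cv2.resize(x,None,fx=k,fy=k,interpolation=cv2.INTER_CUBIC),alpha=1.8)
a=f(a,1.8);b=f(b,2)
o=np.zeros((600,780,3),np.uint8);o[:a.shape[0],:a.shape[1]]=a;o[:b.shape[0],375:375+b.shape[1]]=b
w=f(cv2.imread('pics/w.png'),.5);o[400:600,0:320]=w
cv2.imwrite('pics/c4.png',o)
E
```

```text
eef_pos: [564.2, 10.0, 254.6]
force: [-0.5, -0.1, 0.7]
```

View pics/c4.png

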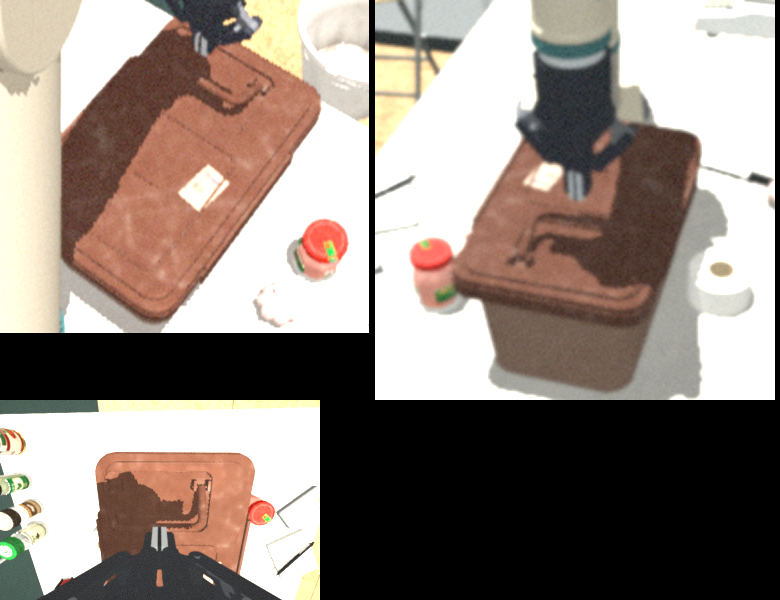

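The bail is mostly down and the box has not visibly moved. I'll go over the bar at box x of about 76 and press down.

Scaled: -17 mm is -0.34, 15 mm is 0.3.

```bash
(echo '[-0.34, 0, 0, 0, 0, 0, 0, 0, 0, 0.3, 0, 0, 0, 0, 0, 0, 0.3, 0, 0, 0, 0, 0, 0, 0.08, 0, 0, 0, 0, 0, 0, 0.08, 0, 0, 0, 0, 0, 0, 0.08, 0, 0, 0, 0, 0, 0, 0.08, 0, 0, 0, 0, 0, 0, 0.08, 0, 0, 0, 0, 0, 0, 0, 0, 0, 0, 0]' | python3 nudge.py; echo '[0, 0, 0.06, 0, 0, 0, 0, 0, 0, 0.06, 0, 0, 0, 0, 0, 0, 0.06, 0, 0, 0, 0, 0, 0, 0, 0, 0, 0, 0]' | python3 nudge.py)| grep -E "eef|^force"
```

```text
eef_pos: [547.0, 14.4, 201.9]
force: [-0.5, 0.3, -1.0]
eef_pos: [546.9, 14.4, 192.9]
force: [-0.1, -0.4, -0.3]
```

Scaled: 2 mm is 0.04.

```bash
(echo '[0, 0, 0.04, 0, 0, 0, 0, 0, 0, 0.04, 0, 0, 0, 0, 0, 0, 0, 0, 0, 0, 0]' | python3 nudge.py; echo '[0, 0, 0.02, 0, 0, 0, 0, 0, 0, 0.02, 0, 0, 0, 0, 0, 0, 0, 0, 0, 0, 0]' | python3 nudge.py)| grep -E "eef|^force"
```

```text
eef_pos: [547.0, 14.4, 189.1]
force: [-0.0, -0.8, 0.3]
eef_pos: [547.3, 14.4, 187.8]
force: [-1.0, -0.2, 3.3]
```

Scaled: 1 mm is 0.02.

```bash
(echo '[0, 0, 0.02, 0, 0, 0, 0, 0, 0, 0.02, 0, 0, 0, 0, 0, 0, 0, 0, 0, 0, 0]' | python3 nudge.py)| grep -E "eef|^force"
```

```text
eef_pos: [547.3, 14.4, 187.3]
force: [-4.6, 0.5, 15.5]
```

There is a stiff stop at z = 187.5, matching the flat bar top at 188. I'll retreat and verify.

Scaled: 45 mm is 0.9, 40 mm is 0.8.

```bash
echo '[0, 0, -0.6, 0, 0, 0, 0, 0, 0, -0.6, 0, 0, 0, 0, 0, 0.8, 0, 0, 0, 0, 0, 0, 0.9, 0, 0, 0, 0, 0, 0, 0.9, 0, 0, 0, 0, 0, 0, 0.9, 0, 0, 0, 0, 0, 0, 0.9, 0, 0, 0, 0, 0, 0, 0.9, 0, 0, 0, 0, 0, 0, 0.9, 0, 0, 0, 0, 0, 0, 0.9, 0, 0, 0, 0, 0, 0, 0.9, 0, 0, 0, 0, 0, 0, 0, 0, 0, 0, 0, 0]' | python3 nudge.py; python3 - <<'E'
from h import *
A=viewer.get_image("top");B=viewer.get_image("scene")
for n,i,o in(("top",A,cv2.imread('pics/top0.png')),("scene",B,cv2.imread('pics/scene0.png'))):
    for nm,m in(("jar",lambda x:cv2.inRange(x,(0,0,110),(70,70,255))),):
        for q in(o,i):
            r=m(q);sub=np.zeros_like(r);x0,y0=(385,245) if n=="top" else (210,195);sub[y0:y0+45,x0:x0+45]=r[y0:y0+45,x0:x0+45];print(n,nm,np.argwhere(sub).mean(0))
f=lambda x,k:cv2.convertScaleAbs(cv2.resize(x,None,fx=k,fy=k,interpolation=cv2.INTER_CUBIC),alpha=1.8)
a=f(A[130:315,225:430],2);b=f(B[135:285,220:400],2)
o=np.zeros((370,780,3),np.uint8);o[:a.shape[0],:a.shape[1]]=a;o[:b.shape[0],415:415+b.shape[1]]=b
cv2.imwrite('pics/c5.png',o)
E
```

```text
clock: 17.15
eef_pos: [431.6, -377.7, 245.5]
tool_rot: [3.136, -0.0, -0.293]
force: [-0.6, -0.2, 0.2]
width: 0.2
gripper_force: 0.0
top jar [263.31561462 404.12292359]
top jar [nan nan]
scene jar [213.10344828 227.67816092]
scene jar [213.27932961 228.        ]<stdin>:6: RuntimeWarning: Mean of empty slice.
  ret = um.true_divide(
```

View pics/c5.png

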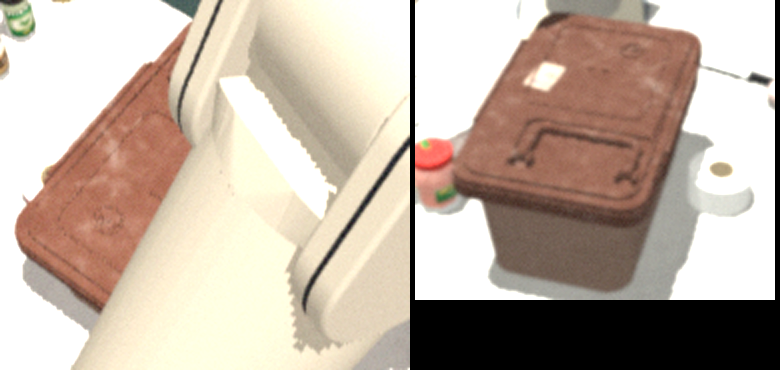

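The bail now lies flat (bar at scene crop (540–635, 122–135)). Both flaps are hidden against the sides, and the box and jar are where they were. Handing in.

```bash
python3 -c "
from cell import ctrl, viewer, probe_bus, finish_job
print(finish_job())"
```

```text
the job is handed in; nothing more can be done
None
```

I pushed both flaps to their stops and folded the bail flat, then handed the job in at about 17 s. The last scene picture shows the box and jar where they were; the hand-in returned no verdict.

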